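# Separate two nested press sleeves and sort them by size

## Robot

A 6-joint arm with a two-finger parallel gripper is mounted at the origin on the work surface. World frame = base frame: x ahead of the robot, y to its left, z up, the work surface at z = 0. Lengths are in m, angles in rad, forces in N, time in s.
With the tool pointing down it reaches from about 0.25 to 0.775 m from the base axis. Payload 4 kg.
Tool frame: the origin (TCP) lies midway between the tips of the shut fingers; the grasp point (between the pads) lies 19 mm behind it; y points along the fingers, z is the direction in which the jaws open and shut, and the axes are right-handed (so a half turn about y gives the same grasp; the last joint's range is limited). The gripper opens to 94 mm and grips with 3 to 60 N. Pads are 16 mm wide; open, the fingers measure 119 mm over their backs; the gripper's body (75 mm by 177 mm) begins 78 mm behind the grasp point.
Start: joints at [1.237, 0.087, 1.371, -0, 1.684, -0.103], TCP at [0.126, 0.535, 0.177] pointing down, gripper open.
Joint ranges: [-3.1, 3.1], [-0.76, 2.03], [0.27, 2.55], [-1.08, 4.22], [0.17, 2.65], [-2.57, 2.57]. Speed limits (rad/s): [2.79, 2.79, 3.14, 3.14, 3.14, 3.14].

## Interface

Orientations are given as [roll, pitch, yaw] about the fixed x, y, z axes, in that order (R = Rz(yaw) Ry(pitch) Rx(roll)).
In Python, from bench import robot gives the robot as it stands.
- The arm moves only by the shell command python3 -m creep 'ROWS'. ROWS is JSON, a list of rows, each a list of 5 numbers: the shift along the tool's x, y, z scaled (see below), then the turn about the tool's y scaled (see below), then the gripper command: -1 is shut, 1 is fully open, values between are in proportion. A call has 1 to 20 rows; each row shifts and turns the commanded pose from where the row before left it, along the tool's axes as they then stand; what a row does not reach is not made up. The controller multiplies each number of a shift by 2.5 cm and each number of a turn by 0.12 rad. A row lasts 1/8 s, in which the tool goes at most 62.5 mm and 10.7 degrees, less where a joint would pass 70% of its speed; a pose out of reach is approached as far as the arm can. A call with a number of a shift or a turn outside -1 to 1 is refused whole. A call with a gripper value outside its range is refused whole. The fingers move at their own pace and stop on an object; the grip force is fixed at half the most. Time passes only in rows, so rows that do not move let the fingers close. It gives the time, the measured TCP pose, the force and the opening at its end, in the units of the state.
- robot.get_obs(): the state, without advancing time (a new reading comes with each control period).
- robot.snapshot(name): name is "scene" or "top" or "wrist"; returns a dict with "frame" (400x640x3 uint8, blue, green, red), "fx", "fy", "cx", "cy" (pixels), "world_from_camera" (4x4, takes a point from camera to world coordinates); the wrist camera has in their place "tool_from_camera" (4x4, takes a point from camera to tool coordinates, whose origin is the TCP and whose axes are the tool frame's). Camera axes: x right, y up, looking along -z (the intrinsics and any distortion apply to the point x, -y, -z); pixel columns grow to the right and rows downward; lengths in m; the calibration is good to about 2 mm. A picture is of the moment at which its call begins: read the wrist's pose just before it. There is no depth.
- robot.close_job(): hands the job in, once; it reports no verdict.
Trained networks look in the newest picture that a camera, given by its name, has taken for a name from the list of things; names that differ only in an ending like _2 or _b are one class to them, and where a whole thing is asked for, a point or a joint stands for the part that bears it (a point fixed in the world has none). Each returns a list of dicts, best first, with "p" (0 to 1); they miss things now and then, are a little off and sometimes report something else, mostly with a low value. They report only what shows in the picture. A call takes as long as a camera call. They do not tell look-alikes from the thing itself.
- robot.look_for(label, camera): "box" ([left, top, width, height] in pixels, round what is visible of it).
- robot.spot_point(label, camera): "centre" ([column, row] in pixels: a listed point, or the origin of a listed thing).
The state is a dict: "time": time; "joint_positions": joint angles; "qvel": joint speeds; "joint_torque": joint torques, N m; "tool_pos": TCP position; "ee_rot": TCP orientation; "wrist_force": force on the tool from outside, world axes, zero at the start; "wrist_torque": the same for the moment, N m; "width": finger opening in m.
Only numpy, scipy, OpenCV 4.12 (cv2) and the standard library are available. Lean on these libraries where they do the work, as an engineer would, in place of code of your own. Each camera call takes 0.05 s, during which the arm holds its last target. There are 200 camera calls.

## Task

The two bearing-press sleeves were put away tightly nested, one inside the other: draw the tall brass one straight up out of the steel one, and sort them by size, the narrow brass sleeve into the smallest yellow holder and the wide steel sleeve into the largest. Set each down gently, standing upright and flat on the floor of its holder, and never tip either of them over on the way.

Things in the scene. Friction and masses are not known exactly. Their poses are not given: they have to be found in the camera images.
- brass_sleeve: Tall narrow brass cup, open at the top: a plain round cylinder 51 mm in outside diameter, 100 mm high, wall 4 mm, about 0.35 kg. It starts inside the steel sleeve (1.5 mm gap all round), standing on its floor, with the top 46 mm showing above the steel rim; it slides out on a straight upward pull. Origin at the centre of its underside, z up along its axis.
- steel_sleeve: Short wide bright steel cup, open at the top: a plain round cylinder 64 mm in outside diameter, 60 mm high, wall 5 mm, floor 6 mm thick, about 0.5 kg. It stands loose on the bench to the robot's right, with the brass sleeve in it. Origin at the centre of its underside, z up along its axis.
- small_holder: The smallest of three yellow round dish-shaped holders fixed to the bench to the robot's left: bore 67 mm, outside 79 mm, rim 18 mm high, flat black floor 6 mm above the bench. Empty; for the brass sleeve. Origin at the centre of its underside on the bench, z up. Which holder is where varies.
- large_holder: The largest of the three yellow holders: bore 84 mm, outside 96 mm, rim 18 mm high, flat black floor 6 mm above the bench. Empty; for the steel sleeve. Origin at the centre of its underside on the bench, z up. The third, middle-sized holder (bore 75 mm) is already taken by a blue sleeve 57 mm wide and 80 mm high, whose top stands 86 mm above the bench, and which plays no part; holders stand at least 110 mm apart centre to centre.
There are look-alikes about, which are no part of the job. What is shaped like the steel_sleeve but purple is not meant. Leave any purple look-alike of the small_holder alone.

How it is judged:
By the outcome, as a careful person would: the job done as asked, in the order asked, and still so for the second after the job is handed in, with the robot touching nothing.
It also fails if it takes over 70 s, if anything falls off the work surface, if the arm or the gripper's body presses on something with over 40 N, if the wrist force passes 120 N, or if a joint passes its speed limit or range.

## Working session

There is one attempt and no reset: what is moved stays moved. The work goes in short steps, Python scripts to look and compute and a shell command to move; the robot and the scene stay as the last step left them, time stands still between calls to the robot, and variables do not carry over. Pictures are saved under pics/ and viewed, on a budget of 10 in all, crops included, one or two more only if the job needs it, and the job is handed in when it is done.

```bash
ls; mkdir -p pics
cat > h.py <<'E'
import numpy as np,cv2
from bench import robot
from scipy.spatial.transform import Rotation as R
def cam(s,o=None):
    if "world_from_camera" in s: return np.array(s["world_from_camera"])
    T=np.eye(4);T[:3,:3]=R.from_euler('xyz',o["ee_rot"]).as_matrix();T[:3,3]=o["tool_pos"]
    return T@np.array(s["tool_from_camera"])
def px2w(s,u,v,z,o=None):
    T=cam(s,o);d=T[:3,:3]@np.array([(u-s["cx"])/s["fx"],-(v-s["cy"])/s["fy"],-1.])
    return T[:3,3]+d*(z-T[2,3])/d[2]
def w2px(s,p,o=None):
    T=cam(s,o);c=T[:3,:3].T@(np.array(p)-T[:3,3])
    return np.array([s["cx"]+s["fx"]*c[0]/-c[2],s["cy"]-s["fy"]*c[1]/-c[2]])
E
python3 - <<'E'
from h import *
print(robot.get_obs())
for c in("top","scene"):
    s=robot.snapshot(c);cv2.imwrite(f"pics/{c}0.png",s["frame"])
    print(c,[k for k in s],s["fx"],np.round(cam(s),3).tolist())
    for l in("brass_sleeve","steel_sleeve","small_holder","large_holder"):
        print(l,[(np.round(d["box"]).tolist(),round(d["p"],2)) for d in robot.look_for(l,c)],[(np.round(d["centre"]).tolist(),round(d["p"],2),px2w(s,*d["centre"],0).round(3)[:2].tolist()) for d in robot.spot_point(l,c)])
E
```

```text
pics
{'time': 0.0, 'joint_positions': array([ 1.23690832e+00,  8.79152365e-02,  1.37225028e+00, -1.36492864e-07,
        1.68359598e+00, -1.03128443e-01]), 'qvel': array([-0.00074092, -0.0010371 , -0.00011745, -0.00078148, -0.00098612,
       -0.00084028]), 'joint_torque': array([-3.61564880e-04, -3.40162611e+01, -3.02437842e+01,  7.16784317e-02,
        3.28626344e-02, -1.51954464e-04]), 'tool_pos': array([0.12561216, 0.53483421, 0.176028  ]), 'ee_rot': array([-1.57295366e+00,  2.23137681e-04, -2.30759822e-01]), 'wrist_force': array([0.41795789, 0.78438303, 0.05375181]), 'wrist_torque': array([-0.02700153, -0.00557977, -0.01478544]), 'width': 0.09385670839391332}
top ['frame', 'fx', 'fy', 'cx', 'cy', 'world_from_camera'] 375.37499510732204 [[-0.004, 0.982, -0.19, 0.419], [-0.999, -0.012, -0.04, 0.016], [-0.041, 0.189, 0.981, 0.831], [0.0, 0.0, 0.0, 1.0]]
brass_sleeve [([417.0, 186.0, 29.0, 29.0], 0.57)] [([422.0, 206.0], 0.91, [0.562, -0.161])]
steel_sleeve [([456.0, 173.0, 38.0, 34.0], 0.77), ([405.0, 192.0, 23.0, 24.0], 0.68), ([392.0, 235.0, 35.0, 33.0], 0.62)] [([469.0, 195.0], 
[... 443 characters left out ...]
16, -0.57, 0.403, 0.843], [0.698, 0.589, -0.408, -0.251], [-0.004, 0.573, 0.819, 0.609], [0.0, 0.0, 0.0, 1.0]]
brass_sleeve [([210.0, 234.0, 37.0, 47.0], 0.81)] [([235.0, 278.0], 0.9, [0.56, -0.161])]
steel_sleeve [([191.0, 195.0, 44.0, 49.0], 0.8), ([167.0, 306.0, 52.0, 53.0], 0.69), ([210.0, 256.0, 46.0, 40.0], 0.58)] [([237.0, 281.0], 0.82, [0.567, -0.162]), ([217.0, 228.0], 0.68, [0.459, -0.122]), ([198.0, 337.0], 0.62, [0.595, -0.261])]
small_holder [([380.0, 162.0, 40.0, 34.0], 0.7), ([321.0, 194.0, 43.0, 41.0], 0.63)] [([337.0, 214.0], 0.94, [0.598, 0.052]), ([400.0, 180.0], 0.69, [0.633, 0.201])]
large_holder [([355.0, 109.0, 40.0, 35.0], 0.64)] [([373.0, 127.0], 0.93, [0.5, 0.277])]
```

View pics/top0.png

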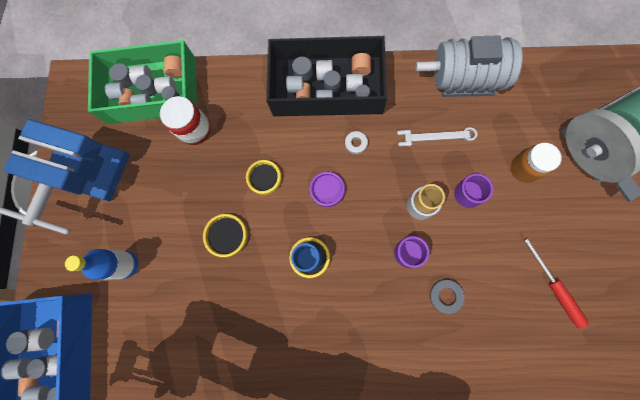

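View pics/scene0.png

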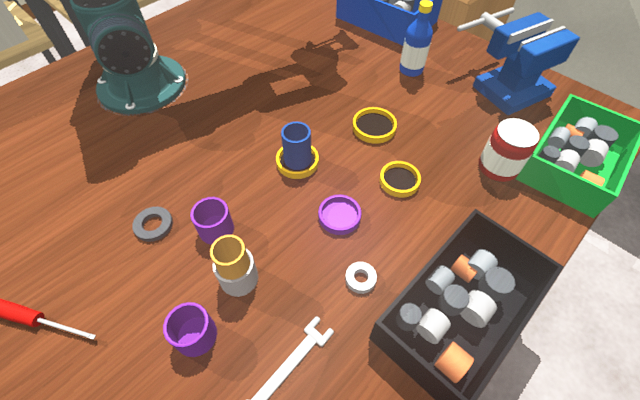

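The only things that could pass for the nested pair (top image) are:
- Nested brass and steel at (425,202), which matches the description.
- Purple cups at (473,190) and (412,251), both wrong colour.

For the small holder:
- Yellow ring at (263,177), which matches.
- Purple dish at (328,189), a decoy.
- Yellow ring with the blue sleeve at (310,258), which is the middle-sized one.

The large holder is the yellow ring at (225,236).

I'll check this in one crop and fit the rims.

Run:
```python
from h import *
for c,boxes in(("top",dict(small=(240,155,50,45),large=(195,208,58,56),brass=(412,178,40,40))),("scene",dict(small=(373,152,55,52),large=(345,100,60,50),brass=(204,228,48,42)))):
    s=robot.snapshot(c)
    for n,(x,y,w,h) in boxes.items():
        hsv=cv2.cvtColor(s["frame"][y:y+h,x:x+w],cv2.COLOR_BGR2HSV)
        m=((hsv[...,0]>17)&(hsv[...,0]<36)&(hsv[...,1]>110)&(hsv[...,2]>90)).astype(np.uint8)
        k,lab,st,_=cv2.connectedComponentsWithStats(m);i=1+st[1:,4].argmax()
        cs,_=cv2.findContours((lab==i).astype(np.uint8),cv2.RETR_EXTERNAL,cv2.CHAIN_APPROX_NONE)
        p=max(cs,key=len)[:,0,:]+[x,y]; hull=cv2.convexHull(p.astype(np.int32))
        z=.106 if n=="brass" else .018
        W=np.array([px2w(s,*q,z)[:2] for q in p]).astype(np.float32)
        e=cv2.fitEllipse(W);print(c,n,st[i,:4]+[x,y,0,0],np.round(e[0],4),np.round(e[1],3))
    if c=="top":cv2.imwrite("pics/crop.png",cv2.resize(s["frame"][140:280,190:510],None,fx=2.5,fy=2.5,interpolation=2))
```

```text
top small [245 160  37  35] [0.6304 0.1947] [0.078 0.082]
top large [203 214  45  44] [0.4997 0.2763] [0.095 0.098]
top brass [414 184  31  29] [ 0.5602 -0.152 ] [0.049 0.062]
scene small [380 161  41  37] [0.6359 0.1907] [0.079 0.09 ]
scene large [353 107  44  37] [0.506  0.2713] [0.096 0.112]
scene brass [210 235  35  31] [ 0.566  -0.1569] [0.049 0.049]
```

View pics/crop.png

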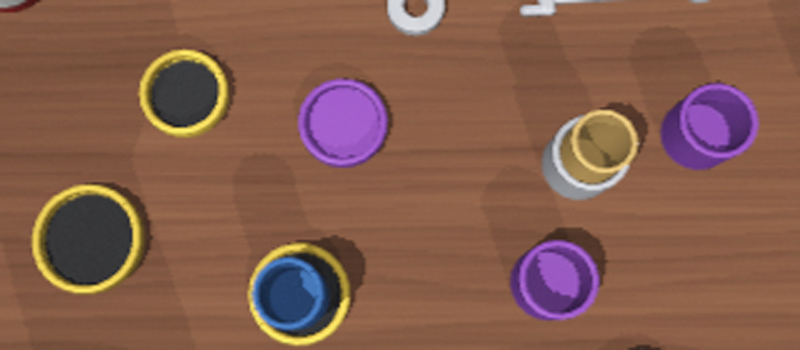

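```bash
python3 -m creep '[[0.97,0,-0.96,0,1],[0.97,0,-0.96,0,1],[0.97,0,-0.96,0,1],[0.97,0,-0.96,0,1],[0.97,0,-0.96,0,1],[0.97,0,-0.96,0,1],[0.97,0,-0.96,0,1],[0.97,0,-0.96,0,1],[0.97,0,-0.96,0,1],[0.97,0,-0.96,0,1],[0.97,0,-0.96,0,1],[0.97,0,-0.96,0,1],[0.97,0,-0.96,0,1],[0.97,0,-0.96,0,1],[0.97,0,-0.96,0,1],[0.97,0,-0.96,0,1],[0.97,0,-0.96,0,1],[0.97,0,-0.96,0,1],[0.97,0,-0.96,0,1]]'
```

```text
time: 3.38
tool_pos: [0.4706, -0.0149, 0.1773]
ee_rot: [-1.571, -0.0, -0.231]
wrist_force: [-0.1, 0.1, -0.2]
width: 0.0944
```

The crop confirms the choice: gold cup in grey cup at crop (600,140), smallest empty yellow ring at (185,93), largest at (90,238). The purple ones are decoys. Finishing the approach to hover.

```bash
python3 -m creep '[[0.97,0,-0.95,0,1],[0.97,0,-0.95,0,1],[0.97,0,-0.95,0,1],[0.97,0,-0.95,0,1],[0.97,0,-0.95,0,1],[0,0,0,0.95,1],[0,0,0,0.95,1],[0,0,0,0.95,1],[0,0,0,0.95,1],[0,0,0,0.95,1],[0,0,0,0,1]]'
python3 - <<'E'
from h import *
o=robot.get_obs();s=robot.snapshot("wrist");cv2.imwrite("pics/w1.png",s["frame"])
print(o["tool_pos"],o["ee_rot"],np.round(s["tool_from_camera"],3).tolist(),s["fx"],s.keys())
for l in("brass_sleeve","steel_sleeve"):
  print(l,[(np.round(d["box"]),round(d["p"],2)) for d in robot.look_for(l,"wrist")],[(d["centre"],px2w(s,*d["centre"],.006 if l[0]=="b" else 0,o),d["p"]) for d in robot.spot_point(l,"wrist")])
E
```

```text
time: 4.75
tool_pos: [0.5609, -0.1572, 0.1771]
ee_rot: [-1.571, 0.0, -0.799]
wrist_force: [-0.1, -0.5, 0.3]
width: 0.0936
[ 0.56092871 -0.15720719  0.17710787] [-1.57074498e+00  1.15793281e-04 -7.99462973e-01] [[-0.002, -0.963, -0.27, -0.079], [-0.001, 0.27, -0.963, -0.208], [1.0, -0.002, -0.001, -0.0], [0.0, 0.0, 0.0, 1.0]] 332.29571838315036 dict_keys(['frame', 'fx', 'fy', 'cx', 'cy', 'tool_from_camera'])
brass_sleeve [] [([316.9, 181.6], array([ 0.56580695, -0.15537023,  0.006     ]), 0.78)]
steel_sleeve [(array([223.,  58.,  74.,  73.]), 0.91), (array([235., 230.,  62.,  74.]), 0.89), (array([285., 156.,  64.,  47.]), 0.64)] [([271.2, 255.5], array([ 5.92180982e-01, -2.64258720e-01, -5.55111512e-17]), 0.77), ([315.9, 181.3], array([ 0.56566027, -0.15680333,  0.        ]), 0.76), ([266.7, 96.5], array([ 0.45978662, -0.12653029,  0.        ]), 0.58)]
```

View pics/w1.png

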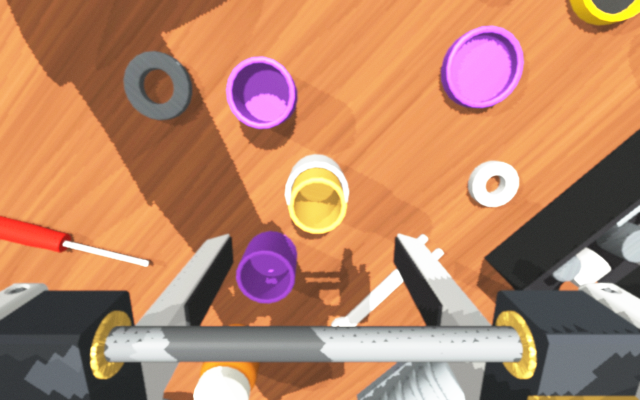

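The wrist view shows the brass rim centred near (318,202) in the steel, between two purple cups; the fingers straddle it with clear lanes. Refining the centre with a rim fit.

Run:
```python
from h import *
o=robot.get_obs();s=robot.snapshot("wrist")
hsv=cv2.cvtColor(s["frame"][150:245,270:370],cv2.COLOR_BGR2HSV)
m=((hsv[...,0]>17)&(hsv[...,0]<36)&(hsv[...,1]>110)&(hsv[...,2]>90)).astype(np.uint8)
m=cv2.morphologyEx(m,cv2.MORPH_OPEN,np.ones((3,3)))
c=max(cv2.findContours(m,0,1)[0],key=len)[:,0]+[270,150]
print(c.min(0),c.max(0))
# rim sits at lower (near) part; visible outer side adds to the top -> use left/right/bottom
W=np.array([px2w(s,*q,.106,o)[:2] for q in c]).astype(np.float32)
print(cv2.fitEllipse(W),cv2.minEnclosingCircle(W))
# model: best centre by silhouette bounds
from scipy.optimize import minimize
t=np.linspace(0,2*np.pi,120)
def pred(p):
    P=np.array([w2px(s,[p[0]+.0255*np.cos(a),p[1]+.0255*np.sin(a),.106],o) for a in t]);return P
def f(p):
    P=pred(p);return (P[:,0].min()-c[:,0].min()+.5)**2+(P[:,0].max()-c[:,0].max()-.5)**2+(P[:,1].max()-c[:,1].max()-.5)**2
r=minimize(f,[.562,-.157],method="Nelder-Mead",options=dict(xatol=1e-5));print(r.x,r.fun)
Rm=R.from_euler('xyz',o["ee_rot"]).as_matrix();print("tool shift mm",Rm.T@(np.r_[r.x,.067]-o["tool_pos"])*1e3)
```

```text
[292 182] [342 228]
((0.564857542514801, -0.1560596227645874), (0.04240097478032112, 0.0431232750415802), 133.11045837402344) ((0.5649503469467163, -0.1561007797718048), 0.021980492398142815)
[ 0.56218141 -0.15329633] 28.280627842830175
tool shift mm [ -1.91120182 110.14863107   3.60983961]
```

```bash
python3 -m creep '[[0.08,0,0.15,0,1],[0,0.9,0,0,1],[0,0.9,0,0,1],[0,0.9,0,0,1],[0,0.9,0,0,1],[0,0.5,0,0,1],[0,0.3,0,0,1],[0,0,0,0,1],[0,0,0,0,-1],[0,0,0,0,-1],[0,0,0,0,-1],[0,0,0,0,-1],[0,0,0,0,-1],[0,0,0,0,-1],[0,0,0,0,-1],[0,0,0,0,-1]]'
```

```text
time: 7.05
tool_pos: [0.565, -0.1561, 0.0673]
ee_rot: [-1.571, -0.0, -0.801]
wrist_force: [0.0, 1.1, 0.7]
width: 0.0494
```

```bash
python3 -m creep '[[0,-0.1,0,0,-1],[0,-0.15,0,0,-1],[0,-0.15,0,0,-1],[0,-0.2,0,0,-1]]'; python3 -m creep '[[0,-0.2,0,0,-1],[0,-0.2,0,0,-1],[0,-0.2,0,0,-1],[0,-0.2,0,0,-1]]'
python3 - <<'E'
from h import *
o=robot.get_obs();s=robot.snapshot("scene");cv2.imwrite("pics/s2.png",cv2.resize(s["frame"][150:350,130:350],None,fx=2.5,fy=2.5))
E
```

```text
time: 7.55
tool_pos: [0.5648, -0.1559, 0.0822]
ee_rot: [-1.571, 0.001, -0.801]
wrist_force: [-0.1, -1.5, -4.9]
width: 0.0499
time: 8.05
tool_pos: [0.565, -0.156, 0.1026]
ee_rot: [-1.571, 0.0, -0.801]
wrist_force: [-0.3, -0.4, -4.0]
width: 0.0496
```

View pics/s2.png

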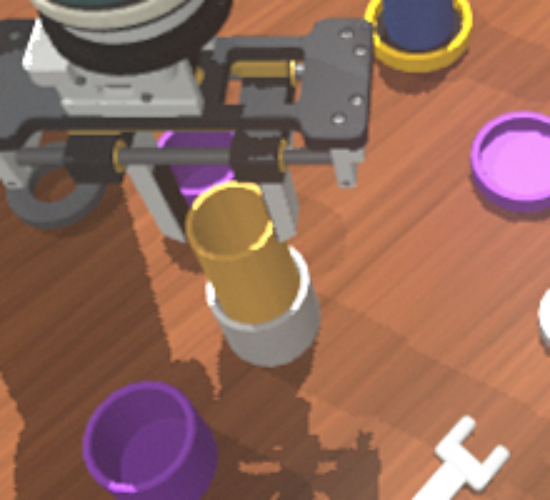

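The brass is sliding out and the steel stays on the bench. I'll clear it and carry it two-thirds of the way, then refine the small holder from the wrist camera.

```bash
python3 -m creep '[[0,-0.25,0,0,-1],[0,-0.3,0,0,-1],[0,-0.4,0,0,-1],[0,-0.6,0,0,-1],[0,-0.6,0,0,-1],[0,-0.3,0,0,-1],[-0.35,0,0.5,0,-1],[-0.69,0,0.97,0,-1],[-0.69,0,0.97,0,-1],[-0.69,0,0.97,0,-1],[-0.69,0,0.97,0,-1],[-0.69,0,0.97,0,-1],[-0.5,0,0.7,0,-1],[0,0,0,0,-1]]'
cat > ring.py <<'E'
from h import *
import sys
o=robot.get_obs();n=sys.argv[2];s=robot.snapshot("wrist");cv2.imwrite(sys.argv[1],s["frame"])
print(o["tool_pos"].round(4),o["ee_rot"].round(3),o["width"])
g=[float(v) for v in sys.argv[3:5]];rad=.0395 if n=="small_holder" else .048
print([(d["centre"],px2w(s,*d["centre"],0,o).round(4),d["p"]) for d in robot.spot_point(n,"wrist")], [(np.round(d["box"]),d["p"]) for d in robot.look_for(n,"wrist")])
print("expected px",w2px(s,g+[.018],o))
hsv=cv2.cvtColor(s["frame"],cv2.COLOR_BGR2HSV)
m=(hsv[...,0]>20)&(hsv[...,0]<36)&(hsv[...,1]>110)&(hsv[...,2]>90)
P=np.array([px2w(s,u,v,.018,o)[:2] for v,u in zip(*np.nonzero(m))])
P=P[np.abs(np.hypot(*(P-g).T)-rad+.003)<.015];print(len(P))
from scipy.optimize import least_squares
r=least_squares(lambda q:np.hypot(*(P-q).T)-rad+.003,g,loss="soft_l1",f_scale=.002);print("fit",r.x.round(4),"rms",np.sqrt(np.mean((np.hypot(*(P-r.x).T)-rad+.003)**2)))
E
python3 ring.py pics/w2.png small_holder .631 .196
```

```text
time: 9.85
tool_pos: [0.5984, 0.0283, 0.1628]
ee_rot: [-1.571, 0.001, -0.798]
wrist_force: [0.0, -0.5, -2.9]
width: 0.05
[0.5984 0.0283 0.1628] [-1.571e+00  1.000e-03 -7.980e-01] 0.049978355231222404
[([447.4, 93.7], array([0.6339, 0.1962, 0.    ]), 0.9), ([332.4, 171.3], array([0.606 , 0.0521, 0.    ]), 0.65)] [(array([411.,  50.,  81.,  84.]), 0.75), (array([295., 136.,  76.,  69.]), 0.62)]
expected px [452.31142776  90.91998212]
2512
fit [0.6314 0.1948] rms 0.0033851320934451153
```

View pics/w2.png

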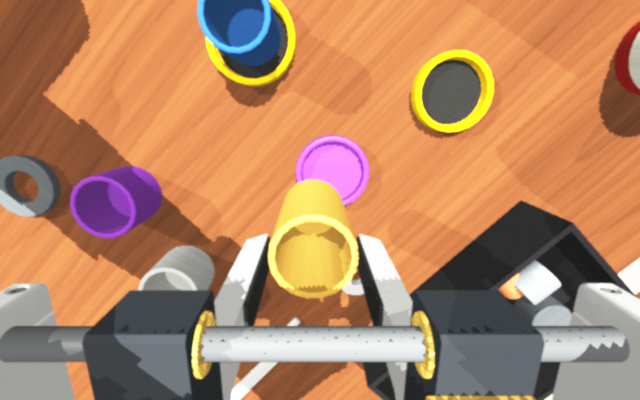

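The brass hangs upright in the jaws and the yellow small holder is clear at (452,91); fits agree within 2 mm at (0.632, 0.195). The floor is 6 mm, the same as inside the steel, so touchdown should be at TCP z≈0.067.

```bash
python3 -m creep '[[-0.64,0,0.94,0,-1],[-0.64,0,0.94,0,-1],[-0.64,0,0.94,0,-1],[-0.64,0,0.94,0,-1],[-0.64,0,0.94,0,-1],[-0.64,0,0.92,0,-1],[0,0,0,0,-1],[0,0.6,0,0,-1],[0,0.8,0,0,-1],[0,0.8,0,0,-1],[0,0.6,0,0,-1],[0,0.4,0,0,-1],[0,0.2,0,0,-1],[0,0.1,0,0,-1],[0,0,0,0,-1]]'
```

```text
time: 11.88
tool_pos: [0.6331, 0.1933, 0.0764]
ee_rot: [-1.57, -0.0, -0.801]
wrist_force: [-0.1, 1.2, -4.1]
width: 0.0499
```

Run:
```python
from h import *
s=robot.snapshot("scene");cv2.imwrite("pics/s3.png",cv2.resize(s["frame"][40:240,300:520],None,fx=2.5,fy=2.5))
```

```text
(no output)
```

View pics/s3.png

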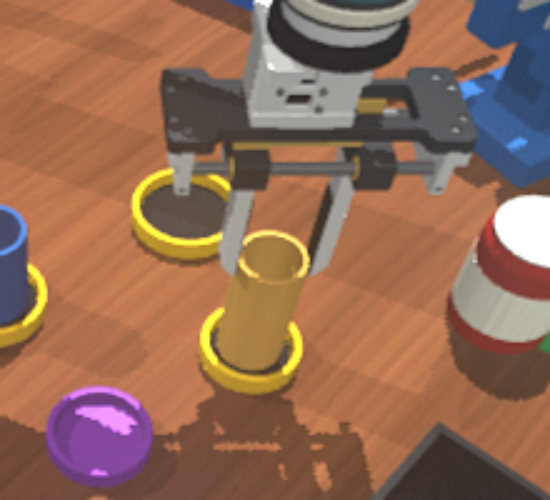

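Inside the ring and about centred; lowering the last 9 mm.

```bash
python3 -m creep '[[-0.06,0.08,0,0,-1],[0,0.08,0,0,-1],[0,0.08,0,0,-1],[0,0.05,0,0,-1],[0,0,0,0,-1]]';python3 -m creep '[[0,0.03,0,0,-1],[0,0.03,0,0,-1],[0,0,0,0,-1]]'
```

```text
time: 12.55
tool_pos: [0.6316, 0.1942, 0.0684]
ee_rot: [-1.571, 0.0, -0.801]
wrist_force: [0.5, 0.5, -4.5]
width: 0.0494
time: 12.92
tool_pos: [0.6318, 0.1942, 0.0673]
ee_rot: [-1.571, -0.0, -0.801]
wrist_force: [0.5, -0.2, -2.5]
width: 0.0495
```

```bash
python3 -m creep '[[0,0.03,0,0,-1],[0,0.02,0,0,-1],[0,0,0,0,-1]]'
```

```text
time: 13.3
tool_pos: [0.6319, 0.1942, 0.0673]
ee_rot: [-1.57, -0.001, -0.801]
wrist_force: [-2.6, -0.5, 2.9]
width: 0.0495
```

Contact on the floor. Release, rise, and head back to the steel sleeve.

```bash
python3 -m creep '[[0,0,0,0,0.3],[0,0,0,0,0.6],[0,0,0,0,1],[0,0,0,0,1],[0,0,0,0,1],[0,0,0,0,1],[0,-0.3,0,0,1],[0,-0.6,0,0,1],[0,-0.9,0,0,1],[0,-0.9,0,0,1],[0,-0.9,0,0,1],[0,-0.8,0,0,1]]'; python3 -m creep '[[0.68,0,-0.97,0,1],[0.68,0,-0.97,0,1],[0.68,0,-0.97,0,1],[0.68,0,-0.97,0,1],[0.68,0,-0.97,0,1],[0.68,0,-0.97,0,1],[0.68,0,-0.97,0,1],[0.68,0,-0.97,0,1],[0.68,0,-0.97,0,1],[0.68,0,-0.97,0,1],[0.68,0,-0.97,0,1],[0.68,0,-0.97,0,1],[0,0,0,0,1]]'
python3 - <<'E'
from h import *
o=robot.get_obs();s=robot.snapshot("wrist");cv2.imwrite("pics/w3.png",s["frame"])
print([(np.round(d["box"]),round(d["p"],2)) for d in robot.look_for("steel_sleeve","wrist")],[(d["centre"],px2w(s,*d["centre"],0,o),d["p"]) for d in robot.spot_point("steel_sleeve","wrist")])
print(w2px(s,[.565,-.156,.06],o))
t=robot.snapshot("scene");p=robot.spot_point("brass_sleeve","scene");print(p,[px2w(t,*d["centre"],.006) for d in p])
cv2.imwrite("pics/w3.png",np.vstack([s["frame"][60:330,150:550],cv2.resize(t["frame"][80:230,300:500],(400,300))]))
E
```

```text
time: 14.8
tool_pos: [0.6322, 0.1944, 0.1787]
ee_rot: [-1.568, -0.001, -0.801]
wrist_force: [-0.2, -0.2, -0.9]
width: 0.0937
time: 16.42
tool_pos: [0.5648, -0.1566, 0.1774]
ee_rot: [-1.57, -0.002, -0.804]
wrist_force: [-0.6, 0.5, 1.1]
width: 0.094
[(array([229., 231.,  67.,  71.]), 0.9)] [([268.8, 252.2], array([ 0.59083095, -0.26290799,  0.        ]), 0.86), ([265.6, 95.7], array([ 0.46271619, -0.1258944 ,  0.        ]), 0.77), ([310.1, 178.7], array([ 0.5628272 , -0.15897021,  0.        ]), 0.63)]
[313.30133371 190.21246637]
[{'centre': [396.6, 180.0], 'p': 0.75}, {'centre': [373.4, 124.9], 'p': 0.61}] [array([0.63045314, 0.19149587, 0.006     ]), array([0.49978127, 0.27875922, 0.006     ])]
```

View pics/w3.png

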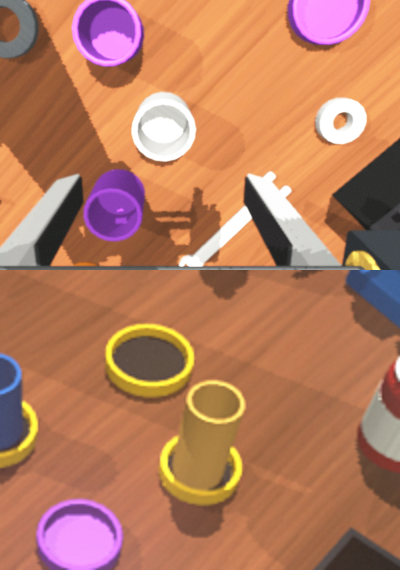

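The brass stands upright in the small yellow holder (lower panel, 205,450). The steel rim is centred at full-image (314,189), matching the expected (313,190). Descending on the steel.

```bash
python3 -m creep '[[0,0.7,0,0,1],[0,0.9,0,0,1],[0,0.9,0,0,1],[0,0.9,0,0,1],[0,0.9,0,0,1],[0,0.9,0,0,1],[0,0.5,0,0,1],[0,0.4,0,0,1],[0,0,0,0,1],[0,0,0,0,-1],[0,0,0,0,-1],[0,0,0,0,-1],[0,0,0,0,-1],[0,0,0,0,-1],[0,0,0,0,-1]]'; python3 -m creep '[[0,-0.1,0,0,-1],[0,-0.2,0,0,-1],[0,-0.3,0,0,-1],[0,0,0,0,-1]]'
```

```text
time: 18.55
tool_pos: [0.5648, -0.1554, 0.024]
ee_rot: [-1.571, -0.001, -0.801]
wrist_force: [-2.4, -2.6, 4.8]
width: 0.0639
time: 19.05
tool_pos: [0.5655, -0.1548, 0.0391]
ee_rot: [-1.57, -0.001, -0.801]
wrist_force: [0.4, -0.4, -5.1]
width: 0.0634
```

```bash
python3 -m creep '[[0,-0.5,0,0,-1],[0,-0.9,0,0,-1],[0,-0.9,0,0,-1],[0,-0.9,0,0,-1],[0,-0.9,0,0,-1],[0,-0.7,0,0,-1],[0,-0.3,0,0,-1],[-0.5,0,0.35,0,-1],[-0.94,0,0.68,0,-1],[-0.94,0,0.68,0,-1],[-0.94,0,0.68,0,-1],[-0.94,0,0.68,0,-1],[-0.94,0,0.68,0,-1],[-0.94,0,0.68,0,-1],[-0.94,0,0.68,0,-1],[-0.5,0,0.35,0,-1],[0,0,0,0,-1]]'; python3 ring.py pics/w4.png large_holder .501 .276
```

```text
time: 21.18
tool_pos: [0.5301, 0.0772, 0.1652]
ee_rot: [-1.572, 0.001, -0.799]
wrist_force: [-0.2, -0.7, -5.3]
width: 0.0639
[0.5301 0.0772 0.1652] [-1.572e+00  1.000e-03 -7.990e-01] 0.063940901221671
[([433.3, 23.6], array([0.5035, 0.2789, 0.    ]), 0.81)] [(array([382.,   2., 104.,  72.]), 0.77)]
expected px [435.77015924  19.34321331]
2060
fit [0.4996 0.2766] rms 0.0032565790365595487
```

View pics/w4.png

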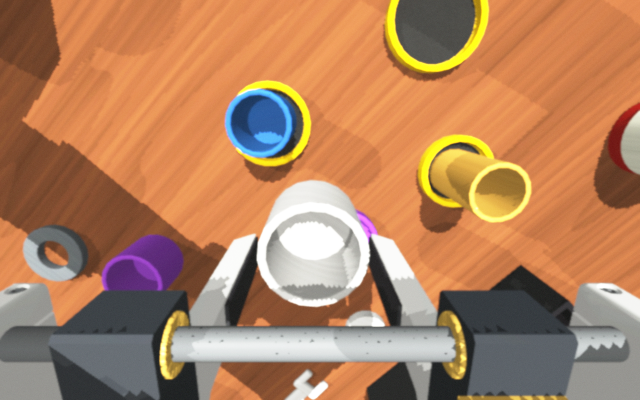

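The steel is held upright; the large ring sits at (436,20) and estimates agree on (0.501, 0.277). Moving over and down to about 10 mm above touchdown (TCP ≈ 0.030).

```bash
python3 -m creep '[[-0.5,0,0.36,0,-1],[-0.94,0,0.68,0,-1],[-0.94,0,0.68,0,-1],[-0.94,0,0.68,0,-1],[-0.94,0,0.68,0,-1],[-0.94,0,0.68,0,-1],[-0.94,0,0.68,0,-1],[-0.38,0,0.31,0,-1],[0,0,0,0,-1],[0,0.5,0,0,-1],[0,0.8,0,0,-1],[0,0.8,0,0,-1],[0,0.8,0,0,-1],[0,0.8,0,0,-1],[0,0.7,0,0,-1],[0,0.4,0,0,-1],[0,0.2,0,0,-1],[0,0,0,0,-1]]'
python3 - <<'E'
from h import *
s=robot.snapshot("scene");t=robot.snapshot("top")
cv2.imwrite("pics/s4.png",np.hstack([cv2.resize(s["frame"][40:240,280:480],(400,400)),cv2.resize(t["frame"][150:290,170:310],(400,400))]))
E
```

```text
time: 23.58
tool_pos: [0.5029, 0.276, 0.041]
ee_rot: [-1.571, -0.0, -0.801]
wrist_force: [0.4, 0.9, -4.7]
width: 0.0638
```

View pics/s4.png

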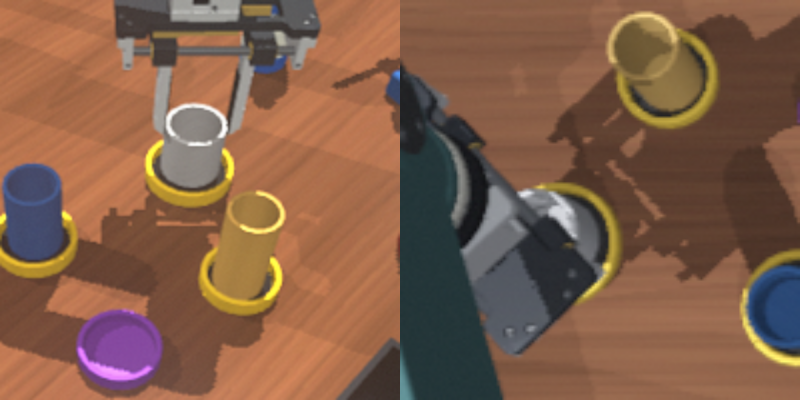

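The steel is over the large holder (left panel, 190,165), within the ring. Lowering gently.

```bash
python3 -m creep '[[-0.04,0.1,0.04,0,-1],[0,0.1,0,0,-1],[0,0.1,0,0,-1],[0,0.06,0,0,-1],[0,0,0,0,-1]]';python3 -m creep '[[0,0.03,0,0,-1],[0,0.03,0,0,-1],[0,0,0,0,-1]]';python3 -m creep '[[0,0.03,0,0,-1],[0,0.02,0,0,-1],[0,0,0,0,-1]]'
```

```text
time: 24.3
tool_pos: [0.5026, 0.2773, 0.0317]
ee_rot: [-1.571, 0.0, -0.801]
wrist_force: [0.3, -0.5, -6.6]
width: 0.0638
time: 24.68
tool_pos: [0.5027, 0.2774, 0.0304]
ee_rot: [-1.571, 0.0, -0.801]
wrist_force: [0.4, 0.5, -5.5]
width: 0.0638
time: 25.05
tool_pos: [0.5029, 0.2775, 0.0301]
ee_rot: [-1.57, -0.0, -0.801]
wrist_force: [-1.3, -0.2, -0.7]
width: 0.0639
```

```bash
python3 -m creep '[[0,0.03,0,0,-1],[0,0,0,0,-1]]';python3 -m creep '[[0,0,0,0,0.5],[0,0,0,0,0.7],[0,0,0,0,1],[0,0,0,0,1],[0,0,0,0,1],[0,-0.3,0,0,1],[0,-0.6,0,0,1],[0,-0.9,0,0,1],[0,-0.9,0,0,1],[0,-0.9,0,0,1],[0,-0.9,0,0,1],[0.5,-0.8,-0.5,0,1],[0.9,-0.5,-0.9,0,1],[0.9,0,-0.9,0,1],[0.9,0,-0.9,0,1],[0.9,0,-0.9,0,1],[0.9,0,-0.9,0,1],[0.3,0,-0.3,0,1],[0,0,0,0,1]]'
python3 - <<'E'
from h import *
s=robot.snapshot("scene");t=robot.snapshot("top")
for c,q in(("scene",s),("top",t)):
  for l,z in(("brass_sleeve",.006),("steel_sleeve",.006)):
    print(c,l,[(px2w(q,*d["centre"],z).round(3)[:2],round(d["p"],2)) for d in robot.spot_point(l,c)])
cv2.imwrite("pics/s5.png",np.hstack([cv2.resize(s["frame"][60:240,280:460],(400,400)),cv2.resize(t["frame"][150:290,190:330],(400,400))]))
E
```

```text
time: 25.3
tool_pos: [0.5029, 0.2775, 0.03]
ee_rot: [-1.57, -0.0, -0.801]
wrist_force: [-4.3, -1.3, 5.5]
width: 0.064
time: 27.68
tool_pos: [0.4999, 0.0895, 0.174]
ee_rot: [-1.57, -0.0, -0.802]
wrist_force: [-0.0, 1.0, -0.8]
width: 0.0943
scene brass_sleeve [(array([0.634, 0.181]), 0.68)]
scene steel_sleeve [(array([ 0.468, -0.129]), 0.73), (array([ 0.594, -0.264]), 0.7), (array([0.502, 0.267]), 0.69)]
top brass_sleeve []
top steel_sleeve [(array([0.498, 0.272]), 0.94), (array([ 0.591, -0.263]), 0.66), (array([ 0.458, -0.116]), 0.56)]
```

View pics/s5.png

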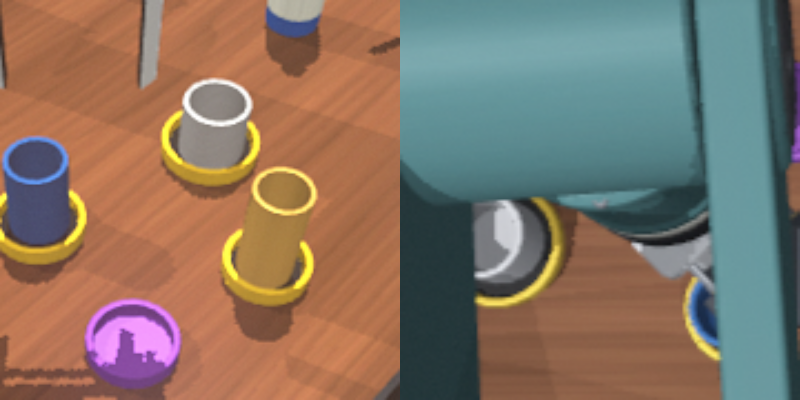

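Both stand upright inside their rings (brass 270,240; steel 215,140), and the gripper is clear. Handing in.

```bash
python3 -c "
from bench import robot
print(robot.close_job())"
```

```text
the job is handed in; nothing more can be done
None
```

I drew the brass sleeve straight up out of the steel one and set it in the smallest yellow holder, then carried the steel sleeve to the largest. The job was handed in at about 28 s.

**Handling:** The steel stayed on the bench during the pull, which took about 5 N at most. Each sleeve was lowered in millimetre-sized steps until the wrist force reversed: about 3 N for the brass, and about 5.5 N for the steel. The tool heights at contact matched the 6 mm holder floors.

**Last checks:** The final scene picture shows both sleeves standing upright inside the correct rings, with the gripper open and clear. The purple look-alikes and the blue sleeve were not touched.

**Disagreements:**
- In the final scene view, the network put the brass about 13 mm off in y (0.181 against the 0.194 m where I released it). Its earlier reading was 0.191, and the picture shows the sleeve inside the ring, so I took this as detector error.
- In the last top view the arm blocked the brass, so the network did not report it there.

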